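Lock the board, then be the third hand for the heat sink

ROBOT

A 6-joint arm with a two-finger parallel gripper is mounted at the origin on a cart in front of the work surface, level with it; the furniture and walls round the work are solid. World frame = base frame: x ahead of the robot, y to its left, z up, the work surface at z = 0. Lengths are in m, angles in rad, forces in N, time in s.
With the tool pointing down it reaches from about 0.35 to 0.975 m from the base axis. Payload 7.1 kg.
Tool frame: the origin (TCP) lies at the very end of the fingers, on their centre line; the grasp point (between the pads) lies 19 mm behind it; z points along the fingers, y is the line along which they close (so a half turn about z gives the same grasp; the last joint's range is limited). The gripper opens to 88 mm and grips with 3 to 60 N. Pads are 20 mm wide; open, the fingers measure 115 mm over their backs; the gripper's body (75 mm by 178 mm) begins 61 mm behind the grasp point.
Start: joints at [-1.322, 0.423, 1.63, -0, 1.089, -0.019], TCP at [0.165, -0.603, 0.223] pointing down, gripper open.
Joint ranges: [-3, 3], [-0.9, 2.11], [0.09, 2.58], [-1.31, 4.45], [0.11, 2.69], [-2.54, 2.54]. Speed limits (rad/s): [2.39, 2.39, 3.01, 3.14, 3.14, 3.14].

INTERFACE

Orientations are given as a 3x3 rotation matrix whose columns are the frame's x, y, z axes.
In Python, from station import * gives the robot as it stands. The module is installed in compiled form; this text tells all that it offers.
- The arm moves only by the shell command python3 -m inch 'ROWS'. ROWS is JSON, a list of rows, each an object of numbers: "x", "y", "z": the shift along the tool's x, y, z normalised to -1 to 1, where 1 is 0.1 m; "roll": the turn about the tool's z normalised to -1 to 1, where 1 is 360 degrees; "fingers": the opening, from 0 (shut) to 1 (fully open). In form: [{"x": .., "y": .., "z": .., "roll": .., "fingers": ..}, ...]. A call has 1 to 20 rows; each row is the pose to reach, as a shift and turn from the pose commanded when the call began, along the tool's axes at that moment, turning the shorter way round; what a row does not reach only later rows make up. A row lasts 1/10 s, in which the tool goes at most 50 mm and 8.59 degrees, less where a joint would pass 70% of its speed; a pose out of reach is approached as far as the arm can. A call with a number of a shift or a turn outside -1 to 1 is refused whole. A call with a gripper value outside its range is refused whole. The fingers move at their own pace and stop on an object; the grip force is fixed at half the most. Time passes only in rows, so rows that repeat a pose let the fingers close. It gives the time, the measured TCP pose, the force, the opening and the grip force at its end, in the units of the state.
- state(): the state, without advancing time (a new reading comes with each control period).
- read_camera(name): name is "scene" or "side" or "wrist"; returns a dict with "pixels" (480x640x3 uint8, red, green, blue), "fx", "fy", "cx", "cy" (pixels), "extrinsics" (4x4, takes a point from camera to world coordinates); the wrist camera has in their place "tool_from_camera" (4x4, takes a point from camera to tool coordinates, whose origin is the TCP and whose axes are the flange's). Camera axes: x right, y down, z forward; pixel columns grow to the right and rows downward; lengths in m; the calibration is good to about 2 mm. A picture is of the moment at which its call begins: read the wrist's pose just before it. There is no depth.
- finish_job(): hands the job in; it is judged then, once.
The state is a dict: "t": time; "qpos": joint angles; "qd": joint speeds; "tau": joint torques, N m; "tcp_pos": TCP position; "tool_rot": TCP orientation; "contact_force": force on the tool from outside, world axes, zero at the start; "moment": the same for the moment, N m; "finger_gap": finger opening in m; "finger_force": force on a finger pad.
Only numpy, scipy, OpenCV 4.12 (cv2) and the standard library are available. Lean on these libraries where they do the work, as an engineer would, in place of code of your own. Each camera call takes 0.05 s, during which the arm holds its last target. There are 200 camera calls.

TASK

First swing the fixture's turnbutton fully home so that its claw lies over the edge of the circuit board. Then pick up the heat sink and press its flat face squarely against the sprung fence plate, flush with the plate's edges all round so that the screw holes meet, with a steady push of about ten newtons, and finish while still holding it there clear of the board so that a colleague can put in the screws from behind. Do not push hard enough to bottom the fence, leave the board lying in its nest and leave the other things on the bench alone.

Things in the scene. Friction and masses are not known exactly. Their poses are not given: they have to be found in the camera images.
- fixture: Assembly fixture fixed to the bench: aluminium base plate 12 mm thick, x -100 to +70 mm, y -65 to +65 mm about its origin, which lies on the bench. Its x points level from the turnbutton to the fence (push direction), y left of that, z up. On it a black board nest and a sprung fence plate, behind which stand two uprights (x 57 to 70 mm, within y +-20 mm, 108 mm high).
- turnbutton_pivot (a point): Vertical axis of the turnbutton, at fixture x -72, y 0, at the height of the top of its bar (28.5 mm above the bench). Note on the room: a tall microscope stands to the left of the work (y above 0.35 m, x above 0.35 m, over 0.3 m high); come away from it sideways before reaching ahead.
- turnbutton (a joint): Turn of the turnbutton about its pivot, rad, counter-clockwise from above. 0: open, bar along fixture y, handle post to +y. 1.57: home at its stop, post towards fixture -x (away from the fence), claw at the other end over the board's edge. Starts at 0 to 0.35, stays where it is left, turns with about 1 N at the post.
- turnbutton_post (a point): Grip point on the axis of the turnbutton's black upright round handle post, 52.5 mm above the bench. Post: 12 mm diameter, 45 mm from the pivot, from the steel bar (14 mm wide, top 28.5 mm above the bench) up to 62.5 mm above the bench; it can turn between the fingers.
- test_board: Loose green circuit board 60 x 90 mm lying in the nest, its 90 mm along fixture y. Origin at its centre, 15 mm above the bench; its slab lies 17 to 19 mm and its tallest parts reach 30 mm above the bench. The nest walls reach 21 mm above the bench and leave 1.5 mm play.
- fence_plate: Upright steel fence plate 44 mm wide (y), 50 mm tall, 8 mm thick, with two screw holes on its centre line; origin at its centre, 87 mm above the bench at fixture x 34 mm, axes parallel to the fixture's. It slides towards fixture +x against springs by up to 18 mm: 1 N for each mm, no preload.
- fence_face (a point): Centre of the fence plate's front face, the one that looks to fixture -x, 4 mm in front of the plate's origin; moves with the plate.
- heat_sink: Aluminium finned heat sink standing upright and loose on the bench, about 0.08 to 0.15 kg, 30 mm deep (x) x 44 mm wide (y) x 50 mm tall (z), origin at the centre of its underside. Its flat mounting face with two screw holes is at its +x side, the fins run vertically and point to its -x; its two y sides are flat and are the ones to grip.
- sink_face (a point): Centre of the heat sink's flat mounting face, 15 mm in +x from its axis and 25 mm above its underside; to be brought onto fence_face.
- black_tape: Roll of black tape, 53 mm across, 19 mm high, lying on the bench; leave alone. Origin at the centre of its underside.
- crimp_tool: Blue-handled crimping pliers, 192 x 61 x 20 mm, lying near the bench's front edge; leave alone. Origin under its centre.
- screwdriver_1: Small blue screwdriver 144 mm long, lying right of the fixture; leave alone. Origin under its centre.
- marker: Marker pen 135 mm long, lying on the right; leave alone. Origin under its centre.
- esd_tray: Shallow black tray, 110 x 160 x 20 mm, empty, lying behind the fixture, to the right; leave alone. Origin under its centre.
- solder_spool: Spool of solder wire, 96 x 68 x 30 mm, lying behind the fixture, to the left; leave alone. Origin under its centre.
Not all that is in view belongs to the job. Leave any blue or yellow look-alike of the heat_sink alone.

How it is judged:
By the outcome, as a careful person would: the job done as asked, in the order asked, and still so for the second after the job is handed in, while the arm keeps its last pose, push and grip.
It also fails if it takes over 64 s, if anything falls off the work surface, if the arm or the gripper's body presses on something with over 40 N, if the wrist force passes 120 N, or if a joint passes its speed limit or range.

## Working session

There is one attempt and no reset: what is moved stays moved. The work goes in short steps, Python scripts to look and compute and a shell command to move; the robot and the scene stay as the last step left them, time stands still between calls to the robot, and variables do not carry over. Pictures are saved under pics/ and viewed, at most 13 in all, crops included, and the job is handed in when it is done.

```bash
mkdir -p pics
cat > h.py <<'E'
from station import *
import numpy as np, cv2
def cam(n):
    s=state(); c=read_camera(n)
    if n=='wrist':
        T=np.eye(4);T[:3,:3]=s['tool_rot'];T[:3,3]=s['tcp_pos'];E=T@np.array(c['tool_from_camera'])
    else: E=np.array(c['extrinsics'])
    return np.array(c['pixels']),(c['fx'],c['fy'],c['cx'],c['cy'],E)
def ray(K,u,v):
    d=K[4][:3,:3]@np.array([(u-K[2])/K[0],(v-K[3])/K[1],1]);return K[4][:3,3],d/np.linalg.norm(d)
def onz(K,u,v,z):
    o,d=ray(K,u,v);return o+d*(z-o[2])/d[2]
def proj(K,p):
    q=np.linalg.inv(K[4])@np.append(p,1);return q[0]/q[2]*K[0]+K[2],q[1]/q[2]*K[1]+K[3]
def tri(*kr):
    A=np.zeros((3,3));b=np.zeros(3)
    for K,u,v in kr:
        o,d=ray(K,u,v);M=np.eye(3)-np.outer(d,d);A+=M;b+=M@o
    return np.linalg.solve(A,b)
E
python3 - <<'E'
from h import *
import pickle
D={}
for n in ('scene','side'):
    im,K=cam(n);cv2.imwrite(f'pics/{n}0.png',im[:,:,::-1]);D[n]=(im,K);print(n,K[:4],np.round(K[4],3).tolist())
pickle.dump(D,open('d0.pkl','wb'))
s=state();print(s['t'],s['tcp_pos'],np.round(s['tool_rot'],3).tolist(),s['contact_force'],s['finger_gap'])
E
```

```text
scene (459.8979175689517, 459.8979175689517, 314.2905179646345, 233.67490744598842) [[-0.885, -0.278, 0.372, 0.159], [-0.465, 0.513, -0.721, 0.763], [0.01, -0.812, -0.584, 0.788], [0.0, 0.0, 0.0, 1.0]]
side (568.6666596508562, 568.6666596508562, 320.5813910808055, 233.0818814869449) [[-0.749, 0.525, -0.405, 1.051], [0.663, 0.577, -0.478, 0.492], [-0.017, -0.626, -0.78, 1.032], [0.0, 0.0, 0.0, 1.0]]
0.1 [ 0.16529113 -0.60222342  0.22196986] [[0.964, 0.265, -0.0], [0.265, -0.964, 0.001], [0.0, -0.001, -1.0]] [-0.64648781  0.10295442  0.16983759] 0.08778817145227755
```

View pics/scene0.png

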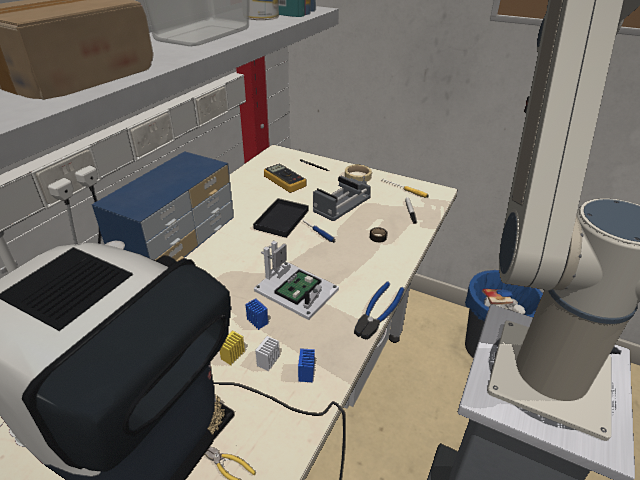

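View pics/side0.png

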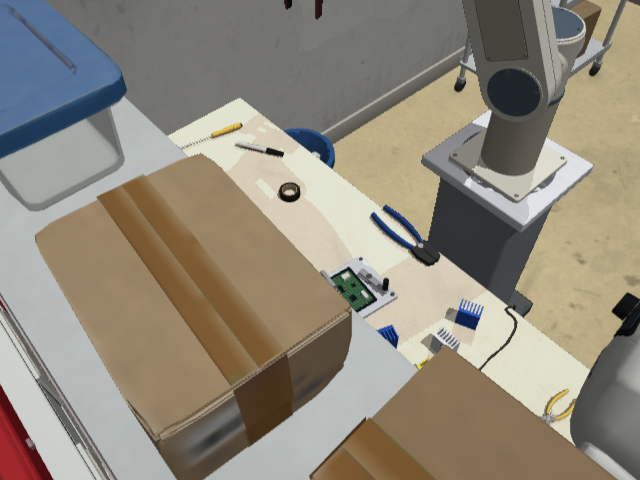

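The scene view shows the silver-grey sink at about (268,352), with look-alikes in yellow (232,347) and blue (257,313; 307,365). Only the silver one matches an aluminium heat sink. The fixture is at about (298,285). In the side view the silver sink is at (446,341) and the fixture at (360,288). I'll enlarge both to confirm.

Run:
```python
import cv2
a=cv2.imread('pics/scene0.png')[235:385,210:345];b=cv2.imread('pics/side0.png')[245:370,310:500]
cv2.imwrite('pics/c1.png',cv2.resize(a,None,fx=4,fy=4,interpolation=cv2.INTER_CUBIC))
cv2.imwrite('pics/c2.png',cv2.resize(b,None,fx=4,fy=4,interpolation=cv2.INTER_CUBIC))
```

```text
(no output)
```

View pics/c1.png

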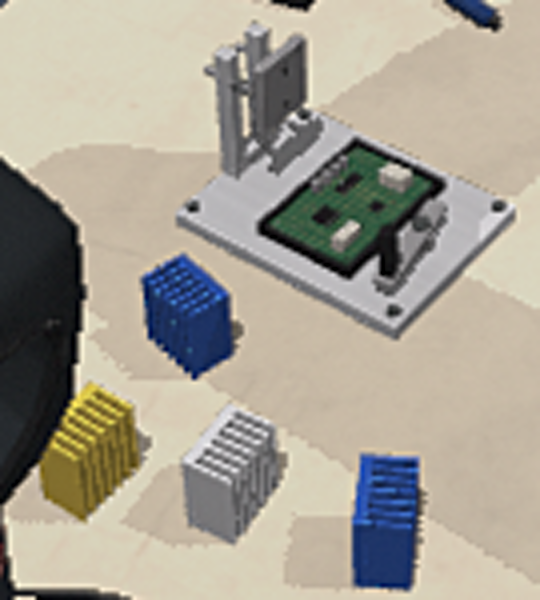

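View pics/c2.png

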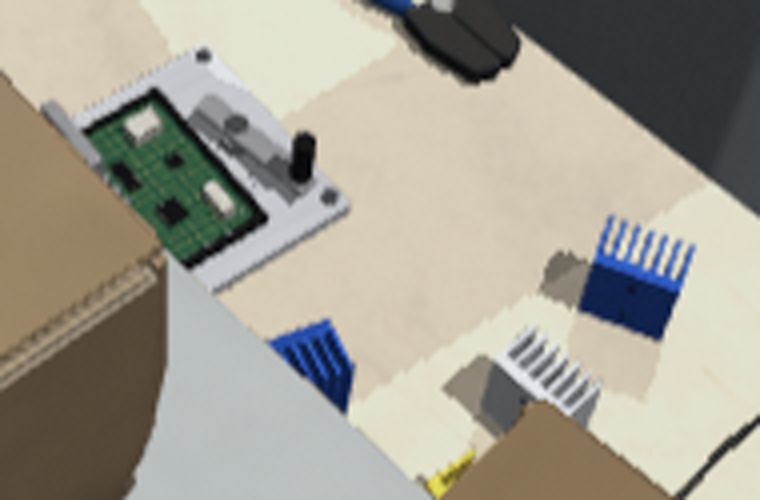

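The crops confirm the choice. The silver sink is in c1 at (185–280, 402–540), with its base-plate strip at upper left and fins to lower right. The turnbutton's post is at c1 (390,240) and the pivot at about (430,215). Next I'll turn these pixels into coordinates.

Run:
```python
from h import *
import pickle
D=pickle.load(open('d0.pkl','rb'));S=D['scene'][1];W=D['side'][1]
s=lambda x,y:(S,210+(x+.5)/4-.5,235+(y+.5)/4-.5)
w=lambda x,y:(W,310+(x+.5)/4-.5,245+(y+.5)/4-.5)
print('plate',*[np.round(onz(*s(*p),.012)[:2],4) for p in((178,212),(397,325),(516,207))])
print('plate side',*[np.round(onz(*w(*p),.012)[:2],4) for p in((203,47),(350,208))])
print('post tri',tri(s(387,227),w(304,136)))
print('pivot side',onz(*w(236,122),.03))
print('sink top',*[np.round(onz(*s(*p),.05)[:2],4) for p in((185,462),(232,403),(275,425),(235,485))])
print('sink side top',*[np.round(onz(*w(*p),.05)[:2],4) for p in((492,358),(530,328),(601,380))])
print('fence',*[np.round(onz(*s(*p),.112)[:2],4) for p in((257,72),(304,36))])
```

```text
plate [0.6778 0.0788] [0.5128 0.0992] [ 0.4951 -0.0247]
plate side [ 0.501  -0.0233] [0.5169 0.1042]
post tri [0.53037961 0.07856322 0.06426638]
pivot side [0.53213617 0.03320647 0.03      ]
sink top [0.545  0.2666] [0.5451 0.2221] [0.5175 0.2243] [0.5149 0.267 ]
sink side top [0.5478 0.2235] [0.5218 0.2249] [0.5181 0.2662]
fence [0.6379 0.0425] [ 0.6315 -0.0014]
```

```bash
python3 -m inch '[{"z":-0.8,"roll":0.063},{"z":-0.8,"roll":0.063},{"z":-0.8,"roll":0.063},{"z":-0.8,"roll":0.063}]'
python3 -m inch '[{"y":-0.5,"x":0.2},{"y":-1,"x":0.35},{"y":-1,"x":0.35},{"y":-1,"x":0.35}]'
```

```text
validation failed for argument at $[0]...
validation failed for argument at $[0]...
```

```bash
python3 -m inch '[{"x":0,"y":0,"z":-0.8,"roll":0.063,"fingers":1},{"x":0,"y":0,"z":-0.8,"roll":0.063,"fingers":1},{"x":0,"y":0,"z":-0.8,"roll":0.063,"fingers":1},{"x":0,"y":0,"z":-0.8,"roll":0.063,"fingers":1}]'
```

```text
t: 0.5
tcp_pos: [0.1654, -0.6029, 0.3034]
tool_rot: [[0.992, -0.128, 0.0], [-0.128, -0.992, -0.001], [0.0, 0.001, -1.0]]
contact_force: [-0.4, -0.1, -0.3]
finger_gap: 0.0882
finger_force: 0.0
```

```bash
python3 -m inch '[{"x":0.2,"y":-0.5,"z":0,"roll":0,"fingers":1},{"x":0.35,"y":-1,"z":0,"roll":0,"fingers":1},{"x":0.35,"y":-1,"z":0,"roll":0,"fingers":1}]'
python3 -m inch '[{"x":0.2,"y":-0.5,"z":0,"roll":0,"fingers":1},{"x":0.35,"y":-1,"z":0,"roll":0,"fingers":1},{"x":0.35,"y":-1,"z":0,"roll":0,"fingers":1}]'
python3 -m inch '[{"x":0.2,"y":-0.5,"z":0,"roll":0,"fingers":1},{"x":0.35,"y":-1,"z":0,"roll":0,"fingers":1},{"x":0.35,"y":-1,"z":0,"roll":0,"fingers":1}]'
python3 -m inch '[{"x":0.2,"y":-0.5,"z":0,"roll":0,"fingers":1},{"x":0.35,"y":-1,"z":0,"roll":0,"fingers":1},{"x":0.35,"y":-1,"z":0,"roll":0,"fingers":1}]'
python3 -m inch '[{"x":0.2,"y":-0.5,"z":0,"roll":0,"fingers":1},{"x":0.35,"y":-1,"z":0,"roll":0,"fingers":1},{"x":0.35,"y":-1,"z":0,"roll":0,"fingers":1}]'
python3 -m inch '[{"x":0.2,"y":-0.5,"z":0,"roll":0,"fingers":1},{"x":0.35,"y":-1,"z":0,"roll":0,"fingers":1},{"x":0.35,"y":-1,"z":0,"roll":0,"fingers":1}]'
python3 -m inch '[{"x":0.2,"y":-0.5,"z":0,"roll":0,"fingers":1},{"x":0.35,"y":-1,"z":0,"roll":0,"fingers":1},{"x":0.35,"y":-1,"z":0,"roll":0,"fingers":1},{"x":0.35,"y":-1,"z":0,"roll":0,"fingers":1}]'
python3 - <<'E'
from h import *
import pickle
im,K=cam('wrist');cv2.imwrite('pics/w1.png',im[:,:,::-1]);pickle.dump((im,K),open('w1.pkl','wb'));print(np.round(K[4],3).tolist(),K[:4])
E
```

```text
t: 0.8
tcp_pos: [0.2137, -0.5031, 0.301]
tool_rot: [[0.992, -0.123, -0.001], [-0.123, -0.992, 0.005], [-0.002, -0.005, -1.0]]
contact_force: [-0.4, -0.6, 0.4]
finger_gap: 0.0878
finger_force: 0.0
t: 1.1
tcp_pos: [0.261, -0.4093, 0.3016]
tool_rot: [[0.992, -0.123, -0.001], [-0.123, -0.992, 0.003], [-0.002, -0.003, -1.0]]
contact_force: [-0.5, -0.2, -0.2]
finger_gap: 0.0877
finger_force: 0.0
t: 1.4
tcp_pos: [0.3085, -0.3155, 0.302]
tool_rot: [[0.992, -0.122, -0.001], [-0.122, -0.992, 0.002], [-0.001, -0.002, -1.0]]
contact_force: [0.3, -0.4, -0.2]
finger_gap: 0.0875
finger_force: 0.0
t: 1.7
tcp_pos: [0.3565, -0.2213, 0.3022]
tool_rot: [[0.992, -0.122, -0.0], [-0.122, -0.992, 0.001], [-0.001, -0.001, -1.0]]
contact_force: [-1.6, 0.7, -0.4]
finger_gap: 0.0876
finger_force: 0.0
t: 2.0
tcp_pos: [0.4044, -0.127, 0.3024]
tool_rot: [[0.992, -0.122, 0.0], [-0.122, -0.992, 0.001], [0.0, -0.001, -1.0]]
contact_force: [0.4, -0.5, -0.1]
finger_gap: 0.0879
finger_force: 0.0
t: 2.3
tcp_pos: [0.4523, -0.0326, 0.3024]
tool_rot: [[0.992, -0.123, 0.0], [-0.123, -0.992, 0.0], [0.0, -0.0, -1.0]]
contact_force: [0.2, -0.7, 0.4]
finger_gap: 0.088
finger_force: 0.0
t: 2.7
tcp_pos: [0.4982, 0.0596, 0.302]
tool_rot: [[0.992, -0.126, -0.001], [-0.126, -0.992, -0.001], [-0.001, 0.001, -1.0]]
contact_force: [-0.2, -0.6, 0.8]
finger_gap: 0.0879
finger_force: 0.0
[[-0.126, -0.948, -0.293, 0.579], [-0.992, 0.12, 0.036, 0.049], [0.001, 0.295, -0.955, 0.464], [0.0, 0.0, 0.0, 1.0]] (432.8165168544776, 432.8165168544776, 323.37787599040377, 238.79717028784518)
```

View pics/w1.png

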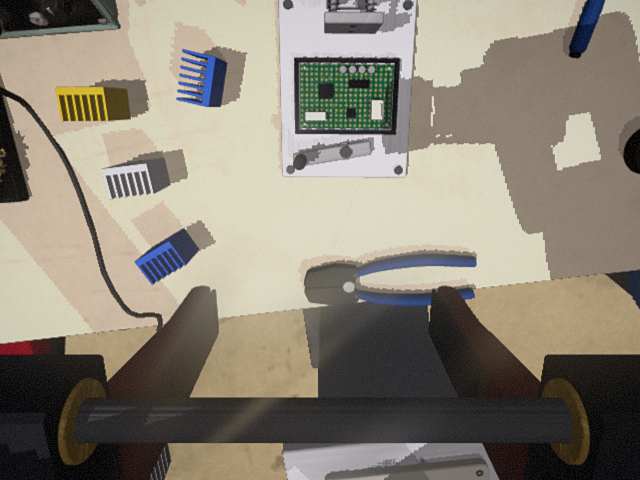

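The wrist view shows the post top at about (300,160), the pivot at (346,151), the plate's front corners at (283,177) and (408,176), and the silver sink at (103–168, 155–197). I'll fit these edges for precise values.

Run:
```python
from h import *
import pickle
im,K=pickle.load(open('w1.pkl','rb'))
S=pickle.load(open('d0.pkl','rb'))['scene'][1]
def quad(m,z,lab):
    cs,_=cv2.findContours(m.astype(np.uint8),cv2.RETR_EXTERNAL,cv2.CHAIN_APPROX_NONE);c=max(cs,key=cv2.contourArea)
    r=cv2.minAreaRect(c);b=cv2.boxPoints(r);P=np.array([onz(K,*p,z)[:2] for p in b]);print(lab,np.round(b,1).tolist(),np.round(P,4).tolist(),'c',np.round(P.mean(0),4))
    for i in range(2):
        e=P[i+1]-P[i];print('  len',np.round(np.linalg.norm(e),4),'ang',np.round(np.degrees(np.arctan2(e[1],e[0])),2))
    return c
hsv=cv2.cvtColor(im,cv2.COLOR_RGB2HSV);H,Sa,V=[hsv[:,:,i].astype(int) for i in range(3)]
# nest outer: dark or green within window
m=np.zeros(H.shape,bool);m[50:140,288:405]=True
nest=m&((V<70)|((H>40)&(H<90)&(Sa>80)))
quad(cv2.morphologyEx(nest.astype(np.uint8),cv2.MORPH_CLOSE,np.ones((9,9)))>0,.021,'nest')
print('plate rows', [ (y,)+tuple(im[y,345].tolist()) for y in (172,175,177,179)])
m=np.zeros(H.shape,bool);m[0:185,270:425]=True
pl=m&(Sa<28)&(V>150)
ys=range(20,165,10);L=[np.where(pl[y])[0] for y in ys]
l=[onz(K,x[0]-.5,y,.012)[:2] for x,y in zip(L,ys)];r=[onz(K,x[-1]+.5,y,.012)[:2] for x,y in zip(L,ys)]
for e in (l,r):
    e=np.array(e);print('edge',np.round(e[[0,5,10,-1]],4).tolist(),np.polyfit(e[:,0],e[:,1],1))
for x in range(300,400,20):
    c=np.where(pl[:,x])[0][-1];print('front',np.round(onz(K,x,c+.5,.012)[:2],4),c)
m=np.zeros(H.shape,bool);m[140:215,90:185]=True
sk=m&(Sa<25)&(V>120)
cv2.imwrite('pics/w1c.png',np.hstack([cv2.resize(im[140:215,90:190,::-1],None,fx=4,fy=4,interpolation=2),cv2.resize(im[130:182,285:385,::-1],(400,300),interpolation=2)]))
print('sink guess',*[np.round(onz(K,*p,.05)[:2],4) for p in((103,168),(150,163))])
```

```text
nest [[294.0, 58.0], [399.0, 58.0], [399.0, 134.0], [294.0, 134.0]] [[0.6248, 0.071], [0.6123, -0.0278], [0.5422, -0.0226], [0.5553, 0.0813]] c [0.5836 0.0255]
  len 0.0996 ang -97.21
  len 0.0703 ang 175.73
plate rows [(172, 221, 220, 221), (175, 219, 216, 222), (177, 215, 210, 197), (179, 221, 219, 196)]
edge [[0.6605, 0.0812], [0.6168, 0.0871], [0.5701, 0.0934], [0.5306, 0.0985]] [-0.13411396  0.16982033]
edge [[0.6444, -0.0464], [0.5996, -0.0484], [0.5553, -0.0236], [0.5143, -0.0298]] [-0.29889256  0.14162118]
front [0.5112 0.082 ] 176
front [0.5075 0.0613] 177
front [0.4986 0.0413] 183
front [0.497  0.0203] 182
front [ 0.4944 -0.0005] 182
sink guess [0.5485 0.2641] [0.5475 0.2186]
```

View pics/w1c.png

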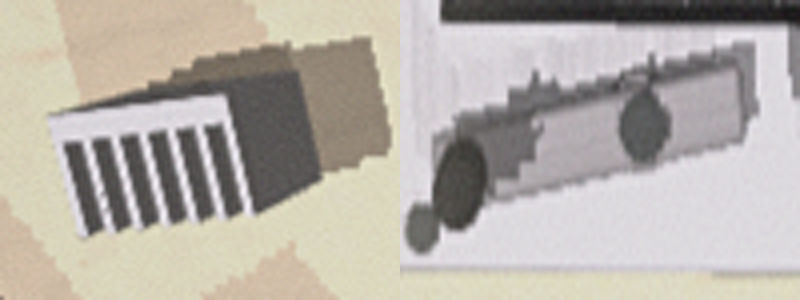

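```bash
python3 - <<'E'
from h import *
import pickle
im,K=pickle.load(open('w1.pkl','rb'))
print('pivot',onz(K,345.4,151.7,.031),'post top',onz(K,299.6,163.5,.0625),'post base',onz(K,301,158.5,.0285))
print('sink top',*[np.round(onz(K,90+x/4,140+y/4,.05)[:2],4) for x,y in((50,115),(228,96),(255,213),(83,237))])
print('sink bottom',*[np.round(onz(K,90+x/4,140+y/4,.0)[:2],4) for x,y in((322,180),)])
print('fence top front edge px',*[proj(K,p) for p in ((.6379,.0425,.112),(.6315,-.0014,.112))])
E
python3 -m inch '[{"x":0.3,"y":-0.22,"z":0.3,"roll":0.001,"fingers":0.5},{"x":0.3,"y":-0.22,"z":0.6,"roll":0.001,"fingers":0.5},{"x":0.3,"y":-0.22,"z":1,"roll":0.001,"fingers":0.5},{"x":0.3,"y":-0.22,"z":1,"roll":0.001,"fingers":0.5}]'
```

```text
pivot [0.53267911 0.03274771 0.031     ] post top [0.5307084  0.07699825 0.0625    ] post base [0.53134179 0.07725387 0.0285    ]
sink top [0.5479 0.2648] [0.547  0.2217] [0.5186 0.2221] [0.5181 0.265 ]
sink bottom [0.5179 0.2228]
fence top front edge px (np.float64(321.91750510662104), np.float64(20.841743869689793)) (np.float64(382.0911138915401), np.float64(22.105729349095157))
t: 3.15
tcp_pos: [0.5265, 0.0755, 0.1983]
tool_rot: [[0.991, -0.136, -0.01], [-0.136, -0.991, -0.002], [-0.009, 0.003, -1.0]]
contact_force: [-1.2, -0.0, 0.7]
finger_gap: 0.0592
finger_force: 0.0
```

```bash
python3 -m inch '[{"x":0.03,"y":-0.02,"z":0.5,"roll":0,"fingers":0.5},{"x":0.03,"y":-0.02,"z":1,"roll":0,"fingers":0.5},{"x":0.03,"y":-0.02,"z":1,"roll":0,"fingers":0.5},{"x":0.03,"y":-0.02,"z":1,"roll":0,"fingers":0.5}]'
python3 -m inch '[{"x":0,"y":0,"z":0.2,"roll":0,"fingers":0.5},{"x":0,"y":0,"z":0.4,"roll":0,"fingers":0.5},{"x":0,"y":0,"z":0.6,"roll":0,"fingers":0.5},{"x":0,"y":0,"z":0.6,"roll":0,"fingers":0.5},{"x":0,"y":0,"z":0.6,"roll":0,"fingers":0.5}]'
```

```text
t: 3.55
tcp_pos: [0.5339, 0.0788, 0.104]
tool_rot: [[0.991, -0.135, -0.001], [-0.135, -0.991, -0.0], [-0.001, 0.0, -1.0]]
contact_force: [0.6, -1.3, 0.4]
finger_gap: 0.0438
finger_force: 0.0
t: 4.05
tcp_pos: [0.5355, 0.0798, 0.0455]
tool_rot: [[0.991, -0.134, 0.004], [-0.134, -0.991, 0.0], [0.004, -0.001, -1.0]]
contact_force: [-0.7, -0.6, 0.1]
finger_gap: 0.0437
finger_force: 0.0
```

```bash
python3 -m inch '[{"x":-0.04,"y":0.03,"z":0.02,"roll":0,"fingers":0.5},{"x":-0.04,"y":0.03,"z":0.04,"roll":0,"fingers":0.5},{"x":-0.04,"y":0.03,"z":0.04,"roll":0,"fingers":0.5},{"x":-0.04,"y":0.03,"z":0.04,"roll":0,"fingers":0.1},{"x":-0.04,"y":0.03,"z":0.04,"roll":0,"fingers":0},{"x":-0.04,"y":0.03,"z":0.04,"roll":0,"fingers":0},{"x":-0.04,"y":0.03,"z":0.04,"roll":0,"fingers":0},{"x":-0.04,"y":0.03,"z":0.04,"roll":0,"fingers":0},{"x":-0.04,"y":0.03,"z":0.04,"roll":0,"fingers":0},{"x":-0.04,"y":0.03,"z":0.04,"roll":0,"fingers":0}]'
```

```text
t: 5.05
tcp_pos: [0.5294, 0.0782, 0.0386]
tool_rot: [[0.991, -0.134, 0.0], [-0.134, -0.991, 0.001], [0.0, -0.001, -1.0]]
contact_force: [-0.3, 4.3, -0.1]
finger_gap: 0.0115
finger_force: 30.0
```

```bash
python3 -m inch '[{"x":-0.058,"y":0.015,"z":0,"roll":0,"fingers":0},{"x":-0.116,"y":0.036,"z":0,"roll":0,"fingers":0},{"x":-0.168,"y":0.065,"z":0,"roll":0,"fingers":0},{"x":-0.215,"y":0.099,"z":0,"roll":0,"fingers":0},{"x":-0.258,"y":0.14,"z":0,"roll":0,"fingers":0},{"x":-0.295,"y":0.186,"z":0,"roll":0,"fingers":0},{"x":-0.325,"y":0.236,"z":0,"roll":0,"fingers":0},{"x":-0.349,"y":0.29,"z":0,"roll":0,"fingers":0},{"x":-0.365,"y":0.346,"z":0,"roll":0,"fingers":0},{"x":-0.374,"y":0.405,"z":0,"roll":0,"fingers":0},{"x":-0.376,"y":0.43,"z":0,"roll":0,"fingers":0},{"x":-0.376,"y":0.45,"z":0,"roll":0,"fingers":0},{"x":-0.376,"y":0.46,"z":0,"roll":0,"fingers":0},{"x":-0.376,"y":0.46,"z":0,"roll":0,"fingers":0},{"x":-0.376,"y":0.46,"z":0,"roll":0,"fingers":0}]'
```

```text
t: 6.55
tcp_pos: [0.4857, 0.0389, 0.0386]
tool_rot: [[0.991, -0.135, -0.0], [-0.135, -0.991, 0.002], [-0.0, -0.002, -1.0]]
contact_force: [-0.8, 17.4, 0.1]
finger_gap: 0.0114
finger_force: 30.0
```

```bash
python3 -m inch '[{"x":0,"y":0,"z":0,"roll":0,"fingers":0.4},{"x":0,"y":0,"z":0,"roll":0,"fingers":0.4},{"x":0,"y":0,"z":0,"roll":0,"fingers":0.4},{"x":0,"y":0,"z":0,"roll":0,"fingers":0.4},{"x":0,"y":0,"z":-0.3,"roll":0,"fingers":0.4},{"x":0,"y":0,"z":-0.7,"roll":0,"fingers":0.4},{"x":0,"y":0,"z":-1,"roll":0,"fingers":1}]'
python3 -m inch '[{"x":0,"y":-0.2,"z":-0.5,"roll":0,"fingers":1},{"x":0,"y":-0.4,"z":-1,"roll":0,"fingers":1},{"x":0,"y":-0.8,"z":-1,"roll":0,"fingers":1},{"x":0,"y":-0.8,"z":-1,"roll":0,"fingers":1},{"x":0,"y":-0.8,"z":-1,"roll":0,"fingers":1}]'
python3 - <<'E'
from h import *
import pickle
im,K=cam('wrist');cv2.imwrite('pics/w2.png',im[:,:,::-1]);pickle.dump((im,K),open('w2.pkl','wb'))
E
```

```text
t: 7.25
tcp_pos: [0.486, 0.0366, 0.1402]
tool_rot: [[0.991, -0.134, 0.0], [-0.134, -0.991, -0.0], [0.0, 0.0, -1.0]]
contact_force: [0.3, 0.3, -0.3]
finger_gap: 0.04
finger_force: 0.0
t: 7.75
tcp_pos: [0.4962, 0.1164, 0.2386]
tool_rot: [[0.991, -0.132, -0.0], [-0.132, -0.991, -0.0], [-0.0, 0.0, -1.0]]
contact_force: [-1.0, -0.8, 0.2]
finger_gap: 0.0799
finger_force: 0.0
```

View pics/w2.png

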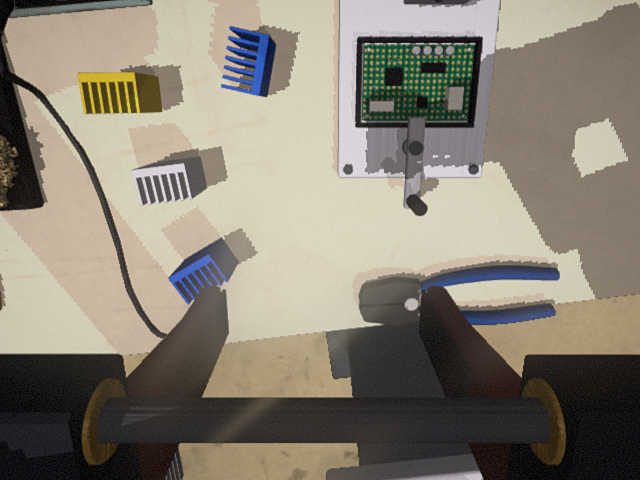

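The button is home: the post is at (416,205) and the claw at (415,122) lies over the board's edge. Next I'll measure the sink and its neighbours.

Run:
```python
from h import *
import pickle
for f,(x0,x1,y0,y1) in (('w1',(92,170,150,210)),('w2',(122,200,150,215))):
    im,K=pickle.load(open(f+'.pkl','rb'));hsv=cv2.cvtColor(im,cv2.COLOR_RGB2HSV);Sa=hsv[:,:,1].astype(int);V=hsv[:,:,2].astype(int)
    m=np.zeros(V.shape,np.uint8);m[y0:y1,x0:x1]=((Sa<22)&(V>180))[y0:y1,x0:x1]
    n,l,st,_=cv2.connectedComponentsWithStats(m);k=1+np.argmax(st[1:,4]);m=(l==k).astype(np.uint8)
    pts=np.argwhere(m)[:,::-1];P=np.array([onz(K,*p,.05)[:2] for p in pts])
    r=cv2.minAreaRect((P*1000).astype(np.float32));print(f,st[k],r)
im,K=pickle.load(open('w2.pkl','rb'))
for n,p in dict(yel=((80,73),(158,68),(135,113)),blueR=((230,27),(272,40),(262,97)),blueL=((170,278),(222,240),(228,262))).items(): print(n,*[np.round(onz(K,*q,.05)[:2],3) for q in p])
```

```text
w1 [102 164  51  36 660] ((533.3272705078125, 244.60748291015625), (29.83772850036621, 43.61104965209961), 0.21534860134124756)
w2 [131 164  61  42 902] ((533.1080322265625, 244.62770080566406), (43.60602951049805, 29.730987548828125), 89.73271942138672)
yel [0.624 0.285] [0.62  0.226] [0.591 0.251]
blueR [0.641 0.166] [0.628 0.137] [0.589 0.151]
blueL [0.452 0.257] [0.48  0.205] [0.46  0.204]
```

```bash
python3 -m inch '[{"x":0.1,"y":-0.4,"z":0,"roll":-0.021,"fingers":1},{"x":0.2,"y":-0.8,"z":0,"roll":-0.021,"fingers":1},{"x":0.2,"y":-1,"z":0,"roll":-0.021,"fingers":1},{"x":0.2,"y":-1,"z":0,"roll":-0.021,"fingers":1},{"x":0.2,"y":-1,"z":0,"roll":-0.021,"fingers":1},{"x":0.2,"y":-1,"z":0,"roll":-0.021,"fingers":1}]'
```

```text
t: 8.4
tcp_pos: [0.5291, 0.2108, 0.2379]
tool_rot: [[1.0, -0.004, -0.002], [-0.004, -1.0, -0.001], [-0.002, 0.001, -1.0]]
contact_force: [0.9, -0.5, -0.2]
finger_gap: 0.0877
finger_force: 0.0
```

```bash
python3 -m inch '[{"x":0.04,"y":-0.34,"z":0.1,"roll":0.001,"fingers":1},{"x":0.04,"y":-0.34,"z":0.5,"roll":0.001,"fingers":1},{"x":0.04,"y":-0.34,"z":1,"roll":0.001,"fingers":1},{"x":0.04,"y":-0.34,"z":1,"roll":0.001,"fingers":1},{"x":0.04,"y":-0.34,"z":1,"roll":0.001,"fingers":1},{"x":0.04,"y":-0.34,"z":1,"roll":0.001,"fingers":1}]'
```

```text
t: 9.0
tcp_pos: [0.5353, 0.2465, 0.1411]
tool_rot: [[1.0, -0.01, 0.003], [-0.01, -1.0, 0.001], [0.003, -0.001, -1.0]]
contact_force: [0.1, 1.0, 0.7]
finger_gap: 0.0879
finger_force: 0.0
```

```bash
python3 -m inch '[{"x":-0.02,"y":0.02,"z":0.4,"roll":-0.0015,"fingers":1},{"x":-0.02,"y":0.02,"z":0.8,"roll":-0.0015,"fingers":1},{"x":-0.02,"y":0.02,"z":0.8,"roll":-0.0015,"fingers":1},{"x":-0.02,"y":0.02,"z":0.8,"roll":-0.0015,"fingers":1},{"x":-0.02,"y":0.02,"z":0.8,"roll":-0.0015,"fingers":1}]'
python3 -m inch '[{"x":0,"y":0,"z":0.2,"roll":0,"fingers":1},{"x":0,"y":0,"z":0.4,"roll":0,"fingers":1},{"x":0,"y":0,"z":0.5,"roll":0,"fingers":1},{"x":0,"y":0,"z":0.5,"roll":0,"fingers":1},{"x":0,"y":0,"z":0.5,"roll":0,"fingers":1},{"x":0,"y":0,"z":0.5,"roll":0,"fingers":1}]'
```

```text
t: 9.5
tcp_pos: [0.5339, 0.2454, 0.0617]
tool_rot: [[1.0, 0.001, 0.004], [0.001, -1.0, 0.002], [0.004, -0.002, -1.0]]
contact_force: [0.7, 0.3, 0.5]
finger_gap: 0.0876
finger_force: 0.0
t: 10.1
tcp_pos: [0.5327, 0.245, 0.01]
tool_rot: [[1.0, 0.001, 0.002], [0.001, -1.0, 0.001], [0.002, -0.001, -1.0]]
contact_force: [-0.5, 0.6, -0.2]
finger_gap: 0.0876
finger_force: 0.0
```

```bash
python3 -m inch '[{"x":0,"y":0,"z":0,"roll":0,"fingers":0.6},{"x":0,"y":0,"z":0,"roll":0,"fingers":0.5},{"x":0,"y":0,"z":0,"roll":0,"fingers":0.4},{"x":0,"y":0,"z":0,"roll":0,"fingers":0},{"x":0,"y":0,"z":0,"roll":0,"fingers":0},{"x":0,"y":0,"z":0,"roll":0,"fingers":0},{"x":0,"y":0,"z":0,"roll":0,"fingers":0},{"x":0,"y":0,"z":0,"roll":0,"fingers":0},{"x":0,"y":0,"z":0,"roll":0,"fingers":0},{"x":0,"y":0,"z":0,"roll":0,"fingers":0}]'
python3 -m inch '[{"x":0,"y":0,"z":-0.1,"roll":0,"fingers":0},{"x":0,"y":0,"z":-0.4,"roll":0,"fingers":0},{"x":0,"y":0,"z":-0.7,"roll":0,"fingers":0},{"x":0,"y":0,"z":-1,"roll":0,"fingers":0},{"x":0,"y":0,"z":-1,"roll":0,"fingers":0},{"x":0,"y":0,"z":-1,"roll":0,"fingers":0},{"x":0,"y":0,"z":-1,"roll":0,"fingers":0}]'
python3 - <<'E'
from h import *
import pickle
s=state();print(s['tcp_pos'],s['finger_gap'],s['finger_force'],s['contact_force'])
im,K=cam('scene');pickle.dump((im,K),open('s3.pkl','wb'));im2,K2=cam('wrist');pickle.dump((im2,K2),open('w3.pkl','wb'))
cv2.imwrite('pics/g3.png',np.hstack([cv2.resize(im[200:370,200:340,::-1],(494,600),interpolation=2),im2[200:480,170:470,::-1][:,:,:].copy() if 0 else cv2.resize(im2[:,:,::-1],(300,600))]))
E
```

```text
t: 11.1
tcp_pos: [0.5318, 0.2446, 0.0086]
tool_rot: [[1.0, 0.001, -0.0], [0.001, -1.0, -0.0], [-0.0, 0.0, -1.0]]
contact_force: [-1.2, 0.1, 0.5]
finger_gap: 0.044
finger_force: 30.0
t: 11.8
tcp_pos: [0.5309, 0.2442, 0.1078]
tool_rot: [[1.0, 0.001, -0.002], [0.001, -1.0, -0.001], [-0.002, 0.001, -1.0]]
contact_force: [0.7, -0.4, -1.3]
finger_gap: 0.0441
finger_force: 30.0
[0.53093281 0.24419918 0.1077946 ] 0.04414957867371194 29.999817609786987 [ 0.73209571 -0.37271488 -1.26603946]
```

View pics/g3.png

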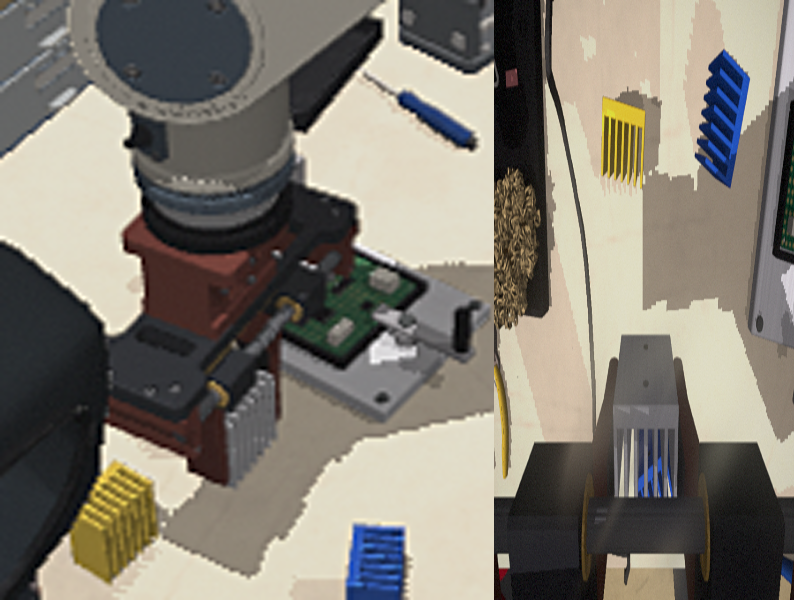

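```bash
python3 -m inch '[{"x":0,"y":0.3,"z":0,"roll":0.0208,"fingers":0},{"x":0,"y":0.6,"z":0,"roll":0.0208,"fingers":0},{"x":0,"y":0.9,"z":0,"roll":0.0208,"fingers":0},{"x":0,"y":1,"z":0,"roll":0.0208,"fingers":0},{"x":0,"y":1,"z":0,"roll":0.0208,"fingers":0},{"x":0,"y":1,"z":0,"roll":0.0208,"fingers":0}]'
python3 -m inch '[{"x":0,"y":0.3,"z":0,"roll":0,"fingers":0},{"x":0.1,"y":0.6,"z":0,"roll":0,"fingers":0},{"x":0.2,"y":0.9,"z":0,"roll":0,"fingers":0},{"x":0.3,"y":1,"z":0,"roll":0,"fingers":0},{"x":0.4,"y":1,"z":0,"roll":0,"fingers":0},{"x":0.4,"y":1,"z":0,"roll":0,"fingers":0},{"x":0.4,"y":1,"z":0,"roll":0,"fingers":0}]'
```

```text
t: 12.5
tcp_pos: [0.5319, 0.1451, 0.1083]
tool_rot: [[0.992, -0.13, -0.0], [-0.13, -0.992, 0.0], [-0.0, -0.0, -1.0]]
contact_force: [0.9, 0.3, -2.1]
finger_gap: 0.0441
finger_force: 30.0
t: 13.2
tcp_pos: [0.5587, 0.0415, 0.1085]
tool_rot: [[0.992, -0.128, -0.0], [-0.128, -0.992, 0.0], [-0.0, -0.0, -1.0]]
contact_force: [-0.3, 1.6, -1.3]
finger_gap: 0.0438
finger_force: 30.0
```

```bash
python3 -m inch '[{"x":0,"y":0.12,"z":0.15,"roll":0.0005,"fingers":0},{"x":0.1,"y":0.12,"z":0.3,"roll":0.0005,"fingers":0},{"x":0.2,"y":0.12,"z":0.375,"roll":0.0005,"fingers":0},{"x":0.3,"y":0.12,"z":0.375,"roll":0.0005,"fingers":0},{"x":0.4,"y":0.12,"z":0.375,"roll":0.0005,"fingers":0},{"x":0.4,"y":0.12,"z":0.375,"roll":0.0005,"fingers":0},{"x":0.4,"y":0.12,"z":0.375,"roll":0.0005,"fingers":0},{"x":0.4,"y":0.12,"z":0.375,"roll":0.0005,"fingers":0},{"x":0.4,"y":0.12,"z":0.375,"roll":0.0005,"fingers":0}]'
python3 - <<'E'
from h import *
import pickle
s=state();print(s['tcp_pos'],s['contact_force'])
im,K=cam('wrist');a,Ka=cam('scene');pickle.dump((im,K,a,Ka),open('w4.pkl','wb'))
cv2.imwrite('pics/w4.png',np.hstack([cv2.resize(im[120:420,220:420,::-1],(400,600),interpolation=2),cv2.resize(a[220:330,240:313,::-1],(398,600),interpolation=2)]))
E
```

```text
t: 14.1
tcp_pos: [0.5963, 0.0232, 0.0714]
tool_rot: [[0.991, -0.133, -0.0], [-0.133, -0.991, 0.0], [-0.0, 0.0, -1.0]]
contact_force: [-0.2, 0.3, -1.0]
finger_gap: 0.0442
finger_force: 30.0
[0.59630571 0.02317087 0.07140193] [-0.21282026  0.29244964 -1.01486298]
```

View pics/w4.png

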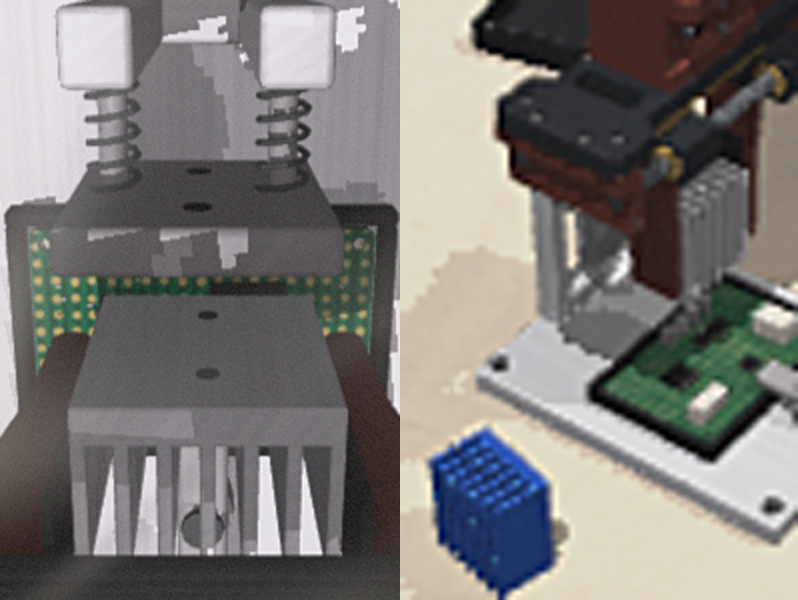

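Fence top strip: crop rows 228–275, columns about 52–343. Sink top edge: row 408, columns 70–347. I'll refine the edges and convert to the fixture frame.

Run:
```python
from h import *
import pickle
im,K,a,Ka=pickle.load(open('w4.pkl','rb'))
g=cv2.GaussianBlur(cv2.cvtColor(im,cv2.COLOR_RGB2GRAY),(3,3),0).astype(float)
c=cv2.cvtColor(im,cv2.COLOR_RGB2GRAY)
for r in (240,246,252,328,332):
    print(r,'L',c[r,238:264].tolist(),'R',c[r,384:402].tolist())
for x in (262,300,340,378): print('col',x,'fence',c[228:265,x].tolist(),'sink',c[315:345,x].tolist())
```

```text
240 L [125, 126, 129, 147, 198, 184, 138, 109, 106, 115, 114, 114, 114, 115, 107, 111, 107, 109, 109, 102, 104, 108, 102, 102, 103, 106] R [92, 91, 87, 91, 86, 88, 85, 76, 65, 70, 73, 61, 61, 84, 115, 121, 108, 99]
246 L [117, 125, 117, 120, 117, 110, 104, 109, 114, 115, 113, 114, 110, 114, 107, 107, 110, 101, 105, 102, 104, 98, 102, 96, 100, 100] R [86, 90, 87, 87, 91, 86, 83, 82, 66, 66, 72, 64, 56, 61, 59, 58, 62, 73]
252 L [180, 181, 153, 124, 112, 111, 117, 110, 108, 113, 108, 111, 107, 107, 101, 104, 105, 103, 103, 100, 102, 94, 95, 93, 96, 97] R [86, 90, 88, 82, 86, 86, 83, 83, 110, 109, 96, 81, 61, 63, 63, 72, 87, 105]
328 L [94, 90, 81, 85, 85, 89, 85, 84, 85, 84, 85, 82, 88, 83, 79, 85, 123, 134, 140, 136, 139, 139, 135, 140, 141, 139] R [119, 115, 116, 117, 115, 117, 114, 112, 116, 108, 44, 44, 47, 42, 43, 52, 47, 46]
332 L [93, 90, 89, 88, 90, 87, 87, 85, 87, 89, 88, 89, 83, 85, 85, 85, 124, 136, 144, 140, 143, 138, 141, 137, 140, 137] R [116, 117, 113, 111, 116, 111, 118, 120, 117, 91, 37, 40, 48, 48, 48, 47, 47, 51]
col 262 fence [93, 94, 92, 94, 90, 90, 94, 102, 98, 10
[... 520 characters left out ...]
, 138, 137, 139, 141, 138, 139, 142, 128, 115, 115, 112, 118, 116, 111]
col 340 fence [65, 68, 67, 74, 68, 80, 106, 123, 129, 140, 150, 157, 161, 161, 160, 160, 159, 163, 118, 87, 81, 87, 86, 88, 81, 85, 83, 86, 79, 73, 63, 67, 64, 50, 35, 35, 36] sink [89, 93, 90, 87, 87, 92, 93, 88, 98, 109, 116, 116, 112, 110, 113, 115, 110, 113, 112, 112, 114, 116, 117, 115, 117, 113, 116, 110, 87, 79]
col 378 fence [66, 66, 72, 66, 66, 67, 82, 86, 90, 87, 85, 90, 91, 88, 91, 88, 86, 90, 91, 86, 88, 88, 87, 82, 86, 88, 84, 81, 79, 75, 68, 60, 65, 60, 58, 53, 58] sink [91, 92, 93, 89, 90, 91, 89, 87, 98, 111, 119, 113, 116, 114, 116, 111, 114, 117, 118, 113, 117, 119, 115, 115, 115, 115, 113, 104, 79, 73]
```

Run:
```python
from h import *
import pickle
im,K,a,Ka=pickle.load(open('w4.pkl','rb'))
th=np.radians(-7.5);ex=np.array([np.cos(th),np.sin(th)]);ey=np.array([-ex[1],ex[0]])
f=lambda u,v,z:np.round([ex@onz(K,u,v,z)[:2],ey@onz(K,u,v,z)[:2]],4)
print('fence L,R',f(243.9,240,.112),f(391.2,240,.112),'front',f(262,257.5,.112),f(317,257.5,.112),f(378,257.5,.112),'back',f(317,233.5,.112))
print('sink L,R',f(253.7,328,.1128),f(393.5,328,.1128),'front',f(262,323.6,.1128),f(378,323.6,.1128))
s=state();print('tcp',ex@s['tcp_pos'][:2],ey@s['tcp_pos'][:2],np.degrees(np.arctan2(s['tool_rot'][1][0],s['tool_rot'][0][0])))
# project expected fence outline in scene, and sink bottom etc.
```

```text
fence L,R [0.6317 0.1239] [0.6316 0.0806] front [0.6262 0.1188] [0.6262 0.1024] [0.6262 0.0843] back [0.6336 0.1024]
sink L,R [0.6033 0.1223] [0.6032 0.0788] front [0.6048 0.1196] [0.6047 0.0836]
tcp 0.5882951921443167 0.10081038290938282 -7.624196391493806
```

```bash
python3 -m inch '[{"x":0,"y":-0.017,"z":0.008,"roll":0,"fingers":0},{"x":0.05,"y":-0.017,"z":0.008,"roll":0,"fingers":0},{"x":0.1,"y":-0.017,"z":0.008,"roll":0,"fingers":0},{"x":0.15,"y":-0.017,"z":0.008,"roll":0,"fingers":0},{"x":0.17,"y":-0.017,"z":0.008,"roll":0,"fingers":0},{"x":0.17,"y":-0.017,"z":0.008,"roll":0,"fingers":0},{"x":0.17,"y":-0.017,"z":0.008,"roll":0,"fingers":0},{"x":0.17,"y":-0.017,"z":0.008,"roll":0,"fingers":0}]'
python3 - <<'E'
from h import *
import pickle
s=state();print(s['tcp_pos'],s['contact_force'],s['moment'])
im,K=cam('wrist');a,Ka=cam('scene');pickle.dump((im,K,a,Ka),open('w5.pkl','wb'))
cv2.imwrite('pics/w5.png',cv2.resize(im[200:350,220:420,::-1],(800,600),interpolation=2))
E
```

```text
t: 15.0
tcp_pos: [0.6135, 0.0226, 0.0703]
tool_rot: [[0.991, -0.133, -0.0], [-0.133, -0.991, -0.0], [-0.0, 0.0, -1.0]]
contact_force: [-0.2, -0.3, -0.6]
finger_gap: 0.0436
finger_force: 30.0
[0.61349123 0.02258792 0.07028171] [-0.15349893 -0.29633309 -0.56773166] [0.02873523 0.02686074 0.03027836]
```

View pics/w5.png

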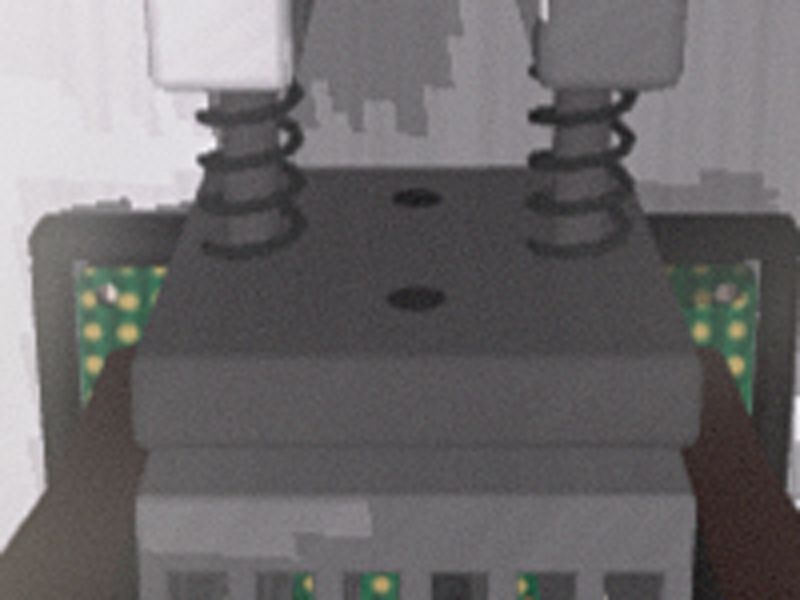

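The sink and fence are laterally aligned (mid columns 415.5 and 416.5 in the enlarged crop), parallel, and about 4 mm apart. Now I'll press.

```bash
python3 -m inch '[{"x":0.02,"y":0,"z":-0.003,"roll":0,"fingers":0},{"x":0.04,"y":0,"z":-0.003,"roll":0,"fingers":0},{"x":0.06,"y":0,"z":-0.003,"roll":0,"fingers":0},{"x":0.08,"y":0,"z":-0.003,"roll":0,"fingers":0},{"x":0.1,"y":0,"z":-0.003,"roll":0,"fingers":0},{"x":0.12,"y":0,"z":-0.003,"roll":0,"fingers":0},{"x":0.144,"y":0,"z":-0.003,"roll":0,"fingers":0},{"x":0.144,"y":0,"z":-0.003,"roll":0,"fingers":0},{"x":0.144,"y":0,"z":-0.003,"roll":0,"fingers":0},{"x":0.144,"y":0,"z":-0.003,"roll":0,"fingers":0},{"x":0.144,"y":0,"z":-0.003,"roll":0,"fingers":0},{"x":0.144,"y":0,"z":-0.003,"roll":0,"fingers":0}]'
```

```text
t: 16.3
tcp_pos: [0.6258, 0.0209, 0.0702]
tool_rot: [[0.991, -0.133, -0.005], [-0.133, -0.991, 0.0], [-0.005, 0.0, -1.0]]
contact_force: [-8.4, 2.0, 3.8]
finger_gap: 0.0435
finger_force: 30.0
```

```bash
python3 -m inch '[{"x":0.018,"y":0,"z":0,"roll":0,"fingers":0},{"x":0.018,"y":0,"z":0,"roll":0,"fingers":0},{"x":0.018,"y":0,"z":0,"roll":0,"fingers":0},{"x":0.018,"y":0,"z":0,"roll":0,"fingers":0},{"x":0.018,"y":0,"z":0,"roll":0,"fingers":0},{"x":0.018,"y":0,"z":0,"roll":0,"fingers":0},{"x":0.018,"y":0,"z":0,"roll":0,"fingers":0},{"x":0.018,"y":0,"z":0,"roll":0,"fingers":0}]'
python3 - <<'E'
from h import *
import pickle
F=[]
for i in range(4):
    im,K=cam('wrist');F.append(state()['contact_force'])
s=state();print(s['t'],s['tcp_pos'],np.mean(F,0),s['moment'])
pickle.dump((im,K),open('w6.pkl','wb'))
cv2.imwrite('pics/w6.png',cv2.resize(im[200:350,220:420,::-1],(800,600),interpolation=2))
E
```

```text
t: 17.1
tcp_pos: [0.6272, 0.0207, 0.0702]
tool_rot: [[0.991, -0.133, -0.006], [-0.133, -0.991, 0.0], [-0.006, 0.0, -1.0]]
contact_force: [-9.7, 1.4, 3.6]
finger_gap: 0.044
finger_force: 30.0
17.3 [0.62721437 0.02072007 0.07015207] [-9.97016304  2.02672513  4.34306184] [0.31699289 1.33661957 0.00268148]
```

View pics/w6.png

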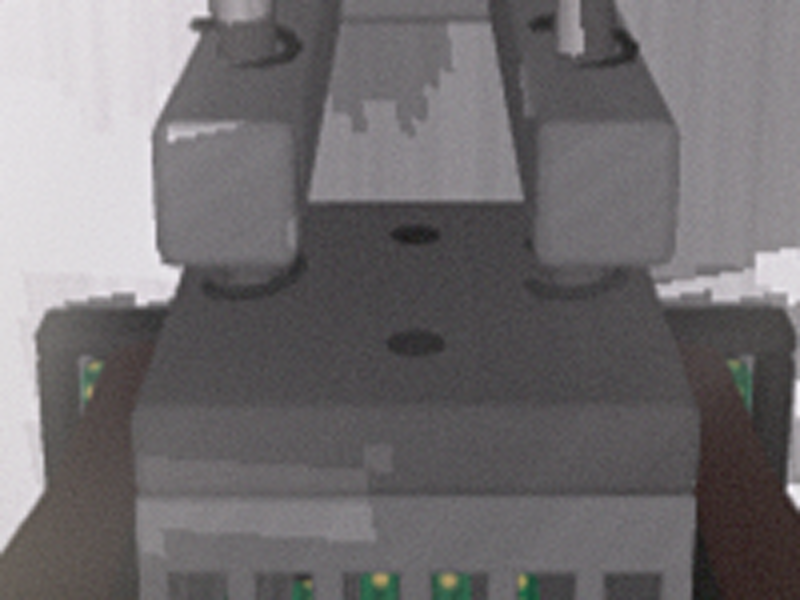

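```bash
python3 -m inch '[{"x":0,"y":0,"z":-0.004,"roll":0,"fingers":0},{"x":0,"y":0,"z":-0.004,"roll":0,"fingers":0},{"x":0,"y":0,"z":-0.004,"roll":0,"fingers":0},{"x":0,"y":0,"z":-0.004,"roll":0,"fingers":0},{"x":0,"y":0,"z":-0.004,"roll":0,"fingers":0},{"x":0,"y":0,"z":-0.004,"roll":0,"fingers":0},{"x":0,"y":0,"z":-0.004,"roll":0,"fingers":0}]'
```

```text
t: 18.0
tcp_pos: [0.6269, 0.0207, 0.0702]
tool_rot: [[0.991, -0.133, -0.006], [-0.133, -0.991, 0.0], [-0.006, 0.001, -1.0]]
contact_force: [-10.4, 1.2, 2.8]
finger_gap: 0.0438
finger_force: 30.0
```

The push is steady at about 10 N, and the sink is flush and held.

```bash
python3 -c "
from station import *
print(finish_job())"
```

```text
the job is handed in; nothing more can be done
None
```

The job is handed in: the turnbutton is home with its claw over the board's edge, and the heat sink is held flush against the fence at about 10 N, clear of the board; I do not have the judge's verdict.

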